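# Unscrew the jug's stopper and stand it in the drip tray

### The job

Unscrew the stopper of the blue jug: twist it anticlockwise, regripping as often as needed, until it comes to its stop, and lift it free. Then stand it upright, head up, inside the square steel drip tray and let go; leave the frying pan and the rolling pin where they are.

Things in the scene. Friction and masses are not known exactly. Their poses are not given: they have to be found in the camera images.
- stopper_head (a point): Middle of the gripping head of the loose grey screw stopper (140 g): an upright cylinder 64 mm across, 26 mm high, this point half-way up. A white vent button, 20 mm across, 4 mm high, sits on top, 16 mm off centre along the stopper's +x. z is the screw axis, up. At the start the head rests on the jug's rim, overhanging the neck by 3.5 mm; the straight neck leaves 42 mm free below it.
- stopper_foot (a point): Centre of the flat foot of the stopper's plug, 47 mm below the head's middle; it stands on this. The plug is 36 mm across, 49 mm over two lugs caught under a flange in the neck. The stopper stays on the rim and does not climb as it turns; do not pull up while turning. Once the lugs reach their notches it lifts straight out: 40 mm clears the rim.
- thread (a joint): How far the stopper has been unscrewed, rad, anticlockwise seen from above: 0 fully tight (every start), 4.65 hard stop (about 266 degrees). It can be lifted out from about 4.35 up to the stop. Turning takes about 0.2 N m. The value stays when the stopper is let go or taken out.
- jug_mouth (a point): Centre of the round mouth, level with the rim, 196 mm above the table. The blue plastic jug is 126 mm across with a 57 mm neck; its handle, on its +x side, reaches 112 mm from the axis and no nearer than 64 mm below this point. It stands in a round steel caddy fixed to the drainboard: it cannot turn or shift.
- tray_mid (a point): Centre of the inner floor of the square steel drip tray, fixed on the white drainboard; the inside is 172 by 172 mm along this frame's x and y, the rim stands 10 mm above this floor and is 4 mm thick.
- pan: Bystander: loose aluminium frying pan, 210 mm in diameter, 45 mm high, origin under the middle of its base; its black handle points along its own +y and ends 300 mm from the middle.
- pin_mid (a point): Bystander: middle of a loose wooden rolling pin lying on the drainboard, 52 mm thick, 380 mm long along its own x.
There are look-alikes about, which are no part of the job. Of the things that look like the part that bears stopper_head, the largest one is meant.

How it is judged:
On the way, in this order (a step that is already met when the one before it is completed fails the run):
1. the stopper is unscrewed (turned at least 4.2 rad) while still in the neck (value of joint thread above 4.2 rad and distance between stopper_head and jug_mouth below 0.035 m), for 0.1 s.
2. the stopper is lifted clear of the jug (distance between stopper_head and jug_mouth above 0.05 m), for 0.1 s.
At the end, for the whole second after the job is handed in: The stopper stands upright (within 0.1 rad), head up, on the floor of the drip tray, its axis within 66 mm of the tray's middle along both of the tray's sides, so wholly inside the rim (x of stopper_head in the frame of tray_mid between -0.066 and 0.066 m and y of stopper_head in the frame of tray_mid between -0.066 and 0.066 m and z of stopper_head in the frame of tray_mid between 0.043 and 0.051 m and z of stopper_head in the frame of jug_mouth below 0 m and angle between stopper_head's own z axis and vertical below 0.1 rad); the robot touches nothing.
It fails at once if the frying pan is shifted more than 30 mm (distance of pan from where it was at the start of the episode above 0.03 m).
It fails at once if the rolling pin is shifted more than 30 mm (distance of pin_mid from where it was at the start of the episode above 0.03 m).
It also fails if it takes over 54 s, if anything falls off the work surface, if the arm or the gripper's body presses on something with over 40 N, if the wrist force passes 120 N, or if a joint passes its speed limit or range.

### The arm

A 6-joint arm with a two-finger parallel gripper is mounted at the origin on the work surface. World frame = base frame: x ahead of the robot, y to its left, z up, the work surface at z = 0. Lengths are in m, angles in rad, forces in N, time in s.
With the tool pointing down it reaches from about 0.35 to 0.775 m from the base axis. Payload 5.5 kg.
Tool frame: the origin (TCP) lies on the centre line of the jaws, within the pads' length; the fingertips stand 25 mm ahead of it and the grasp point (between the pads) lies 6 mm ahead of it (env.tip_extent is the distance from the TCP to the fingertips, in m); x points along the fingers, y is the direction in which the jaws open and shut, and the axes are right-handed (so a half turn about x gives the same grasp; the last joint's range is limited). The gripper opens to 85 mm and grips with 20 to 120 N. Pads are 22 mm wide; open, the fingers measure 114 mm over their backs; the gripper's body (76 mm by 85 mm) begins 54 mm behind the grasp point. The pads swing forward as they close: fully open they stand 13 mm farther back than shut.
Start: joints at [-1.453, 0.313, 0.046, 1.304, 0, 1.431], TCP at [0.147, -0.556, 0.256] pointing down, gripper open.
Joint ranges: [-2.76, 2.76], [-0.86, 1.69], [-1.03, 1.26], [-2.2, 2.34], [-1.47, 1.5], [-3.14, 3.14]. Speed limits (rad/s): [2.57, 2.57, 3.14, 3.14, 3.14, 3.14].

### API

Orientations are given as [roll, pitch, yaw] about the fixed x, y, z axes, in that order (R = Rz(yaw) Ry(pitch) Rx(roll)).
In Python, from rig import env, vision gives the robot as it stands. The module is installed in compiled form; this text tells all that it offers.
- The arm moves only by the tool carry_out, never from a script. Its argument "commands" is a list of rows, each a list of 7 numbers: the shift along the tool's x, y, z in mm, then the turn, a rotation vector about the tool's x, y, z in rad, then the opening, from -1 (shut) to 1 (fully open). A call has 1 to 12 rows; each row is the pose to reach, as a shift and turn from the pose commanded when the call began, along the tool's axes at that moment; what a row does not reach only later rows make up. A row lasts 1/8 s, in which the tool goes at most 62.5 mm and 10.7 degrees, less where a joint would pass 70% of its speed; a pose out of reach is approached as far as the arm can. A call with a gripper value outside its range is refused whole. The fingers move at their own pace and stop on an object; "force" is the grip in N (left out, the last holds). Time passes only in rows, so rows that repeat a pose let the fingers close. It gives the time, the measured TCP pose, the force and the opening at its end, in the units of the state.
- env.read_state(): the state, without advancing time (a new reading comes with each control period).
- vision.grab_frame(name): name is "side" or "top"; returns a dict with "pixels" (400x640x3 uint8, red, green, blue), "range_z" (400x640 float32, m along the optical axis (not along the pixel's ray), 0 where there is no reading), "intrinsics" (3x3 intrinsics, pixels), "k1" (the pictures are not rectified: a ray, as slopes to the right and down, at radius r is drawn at 1 + k1 r^2 times it, then the intrinsics apply), "R" (3x3) and "t" (3): a world point X has camera coordinates R X + t. Camera axes: x right, y down, z forward; pixel columns grow to the right and rows downward; lengths in m; the calibration is good to about 2 mm. A picture is of the moment at which its call begins.
- env.sign_off(): hands the job in, once; it reports no verdict.
The state is a dict: "time": time; "joint_positions": joint angles; "qd": joint speeds; "effort": joint torques, N m; "position": TCP position; "tool_rot": TCP orientation; "contact_force": force on the tool from outside, world axes, zero at the start; "moment": the same for the moment, N m; "width": opening from 0.0 (shut) to 1.0 (fully open).
Only numpy, scipy, OpenCV 4.12 (cv2) and the standard library are available. Lean on these libraries where they do the work, as an engineer would, in place of code of your own. Each camera call takes 0.05 s, during which the arm holds its last target. There are 200 camera calls.

## Working session

There is one attempt and no reset: what is moved stays moved. The work goes in short steps, Python scripts to look and compute and a tool call to move; the robot and the scene stay as the last step left them, time stands still between calls to the robot, and variables do not carry over. Pictures are saved under pics/ and viewed, about 8 in all and at most 12, crops included, and the job is handed in when it is done.

Besides the shell and the picture viewer there is one more tool, called by a JSON object that holds its "method" and its "body". carry_out: Moves the arm, as the interface text tells. Its arguments: {"type":"object","properties":{"commands":{"type":"array","items":{"type":"array","items":{"type":"number"}}},"force":{"type":"number"}},"required":["commands"]}

```bash
mkdir -p pics
cat > h.py <<'E'
import numpy as np, cv2
from rig import env, vision
def grab(n):
    f=vision.grab_frame(n); return f
def save(f,name,crop=None,scale=1):
    im=f["pixels"][:,:,::-1]
    if crop: im=im[crop[1]:crop[3],crop[0]:crop[2]]
    cv2.imwrite("pics/"+name,cv2.resize(im,None,fx=scale,fy=scale,interpolation=cv2.INTER_CUBIC))
def cloud(f):
    K=np.array(f["intrinsics"]);z=f["range_z"];h,w=z.shape
    u,v=np.meshgrid(np.arange(w),np.arange(h))
    p=np.stack([u,v],-1).reshape(-1,1,2).astype(np.float64)
    D=np.array([f["k1"],0,0,0,0.])
    s=cv2.undistortPoints(p,K,D,None,None,None).reshape(h,w,2) if False else cv2.undistortPointsIter(p,K,D,None,None,(3,40,1e-9)).reshape(h,w,2)
    c=np.dstack([s*z[...,None],z])
    X=(c-np.array(f["t"]))@np.array(f["R"])
    X[z==0]=np.nan
    return X
E
python3 - <<'E'
from h import *
s=env.read_state();print(s,env.tip_extent)
for n in("side","top"):
    f=grab(n);save(f,n+"0.png");X=cloud(f);np.save(n+"X.npy",X);np.save(n+"P.npy",f["pixels"])
    print(n,f["k1"],f["intrinsics"],f["R"],f["t"])
    print(np.round(X[20:400:60,20:640:80],2).tolist())
E
```

```text
{'time': 0.0, 'joint_positions': array([-1.45256888e+00,  3.14010608e-01,  4.49956431e-02,  1.30358100e+00,
       -2.77110010e-05,  1.43121605e+00]), 'qd': array([-3.43787621e-04, -1.66049488e-03, -8.28550774e-04,  3.99854322e-05,
       -2.91653152e-04,  2.92953085e-04]), 'effort': array([-4.55573272e-04, -4.80627573e+01,  2.98532653e+01,  1.94623950e-02,
       -1.59985361e-04,  4.36499477e-06]), 'position': array([ 0.14654325, -0.55554615,  0.25540982]), 'tool_rot': array([-1.69497976,  1.56899647,  1.70442064]), 'contact_force': array([-0.36411986, -0.58911471,  0.2831281 ]), 'moment': array([ 0.0358885 ,  0.00365292, -0.03661976]), 'width': 1.001031942286996} 0.025
side -0.06903262452435079 [[410.71199485   0.         311.14765376]
 [  0.         410.71199485 199.47947265]
 [  0.           0.           1.        ]] [[ 0.99856324 -0.05043465 -0.01810507]
 [-0.04093562 -0.49993899 -0.86509265]
 [ 0.03457921  0.86459086 -0.50128527]] [-0.49527757  0.09852105  1.12092563]
[[[-0.53, 0.67, 0.51], [-0.89, 2.21, 0.35], [0.26, -0.13, 0.56], [0.25, 2.18, 0.31], [0.82, 2.19, 0.29], [1.24,
[... 1818 characters left out ...]
64, -0.6, 0.01], [0.65, -0.83, 0.0]], [[0.45, 0.75, 0.02], [0.46, 0.52, 0.01], [0.46, 0.29, 0.01], [0.47, 0.06, 0.01], [0.46, -0.15, 0.14], [0.47, -0.38, 0.01], [0.48, -0.6, 0.01], [0.48, -0.83, 0.0]], [[0.28, 0.75, 0.01], [0.29, 0.51, 0.01], [0.3, 0.28, 0.01], [0.3, 0.06, 0.01], [0.31, -0.16, 0.01], [0.31, -0.38, 0.01], [0.31, -0.6, 0.01], [0.31, -0.83, -0.0]], [[0.11, 0.75, 0.01], [0.12, 0.51, 0.0], [0.13, 0.28, -0.0], [0.25, -0.02, 0.45], [0.14, -0.16, -0.0], [0.14, -0.38, -0.0], [0.15, -0.61, -0.0], [0.15, -0.83, -0.0]], [[-0.07, 0.75, 0.0], [-0.05, 0.51, 0.0], [-0.04, 0.28, -0.0], [0.25, -0.05, 0.67], [0.27, -0.14, 0.72], [-0.02, -0.39, -0.0], [-0.02, -0.61, -0.0], [0.17, -0.53, 0.48]]]
```

View pics/side0.png

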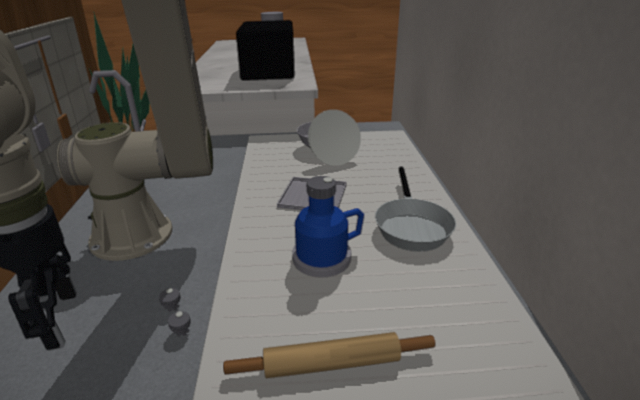

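View pics/top0.png

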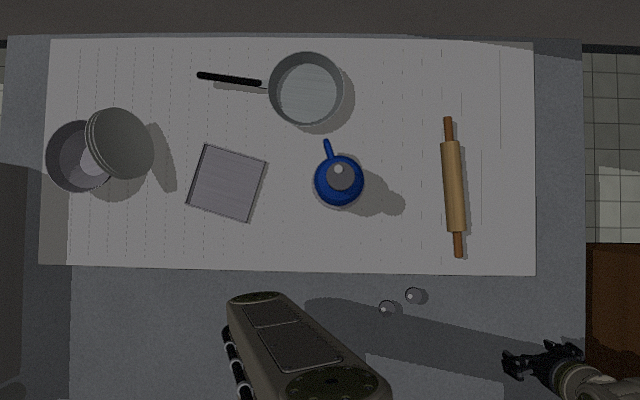

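The side view shows the jug with its stopper at about (321,187) and the tray behind it. The top view shows the stopper at (341,174), the tray at (227,183), the pan at (306,88) and the pin at (454,185). The two small grey pieces at (388,308) and (415,295) are the look-alikes.

```bash
cat > m.py <<'E'
from h import *
from scipy.optimize import least_squares
for n in("side","top"):
    X=np.load(n+"X.npy");P=np.load(n+"P.npy").astype(int)
    x,y,z=np.moveaxis(X,-1,0)
    m=(x>.35)&(x<.65)&(y>-.25)&(y<-.0)&(z>.18)
    m&=(P[...,2]-P[...,0]<40)
    print(n,m.sum(),np.histogram(z[m],bins=np.arange(.18,.26,.004)))
    t=m&(z>np.nanpercentile(z[m],97)-.012)
    zt=np.median(z[t])
    mm=t&(abs(z-zt)<.004)
    c,r=cv2.minEnclosingCircle(X[mm][:,:2].astype(np.float32));print("top disc",c,r,zt)
    b=m&(P.min(-1)>170);print("brightest",P[m].sum(-1).max())
    o=np.argsort(-P[m].sum(-1))[:12];print("bright",X[m][o].round(3).tolist(),P[m][o].tolist())
    # tray
    w=(x>.35)&(x<.75)&(y>.0)&(y<.3)&(z<.1)&(P[...,0]<190)
    tw=(x>.4)&(x<.65)&(y>.05)&(y<.27)&(z>.0135)&(z<.05)
    if tw.sum()>10:
        print("tray rim",tw.sum(),cv2.minAreaRect(X[tw][:,:2].astype(np.float32)),np.percentile(z[tw],[10,50,90]))
X=np.load("topX.npy")
for p in [(227,183),(205,146),(267,162),(249,221),(187,205),(150,230)]: print(p,X[p[1],p[0]].round(4))
E
python3 m.py
python3 - <<'E'
from h import *
P=np.load('topP.npy');S=np.load('sideP.npy')
a=cv2.resize(P[145:225,300:380,::-1],(400,400),interpolation=2);b=cv2.resize(S[160:240,281:361,::-1],(400,400),interpolation=2)
cv2.imwrite('pics/c1.png',np.hstack([a,b]))
E
```

```text
side 618 (array([  5,   5,   3,   8,  30,  46,  52,  46,  48,  55, 284,  36,   0,
         0,   0,   0,   0,   0,   0,   0]), array([0.18 , 0.184, 0.188, 0.192, 0.196, 0.2  , 0.204, 0.208, 0.212,
       0.216, 0.22 , 0.224, 0.228, 0.232, 0.236, 0.24 , 0.244, 0.248,
       0.252, 0.256, 0.26 ]))
top disc (0.514571487903595, -0.15394610166549683) 0.033369772136211395 0.2218831225920344
brightest 469
bright [[0.525, -0.147, 0.226], [0.532, -0.147, 0.226], [0.528, -0.146, 0.225], [0.529, -0.15, 0.227], [0.523, -0.146, 0.226], [0.528, -0.144, 0.227], [0.534, -0.147, 0.225], [0.527, -0.153, 0.226], [0.532, -0.141, 0.225], [0.534, -0.143, 0.226], [0.525, -0.144, 0.227], [0.53, -0.143, 0.226]] [[158, 158, 153], [158, 157, 153], [157, 158, 152], [156, 157, 152], [156, 157, 151], [152, 153, 148], [152, 153, 148], [152, 153, 147], [151, 152, 147], [151, 152, 147], [151, 151, 146], [150, 151, 147]]
tray rim 1046 ((0.5239073038101196, 0.15971392393112183), (0.21922467648983002, 0.2475108951330185), 89.99732208251953) [0.01410534 0.01638204 0.02453481]
top 647 (array([  0,   0,   0,   0,   1,   0,
[... 511 characters left out ...]
, -0.139, 0.226], [0.539, -0.146, 0.224], [0.528, -0.152, 0.224], [0.526, -0.15, 0.224], [0.53, -0.139, 0.224], [0.525, -0.141, 0.227]] [[132, 132, 131], [128, 128, 129], [129, 126, 129], [127, 128, 128], [126, 126, 127], [126, 126, 126], [127, 127, 124], [127, 126, 125], [127, 125, 125], [126, 125, 126], [126, 124, 127], [125, 126, 126]]
tray rim 4174 ((0.5247189402580261, 0.16012045741081238), (0.24839287996292114, 0.219654381275177), 0.19861818850040436) [0.01403332 0.01598371 0.02098352]
(227, 183) [0.5111 0.1547 0.0148]
(205, 146) [0.6129 0.2189 0.0184]
(267, 162) [0.5714 0.0452 0.0133]
(249, 221) [0.4073 0.0914 0.0103]
(187, 205) [0.4481 0.2647 0.0158]
(150, 230) [0.3763 0.3697 0.0107]
```

View pics/c1.png

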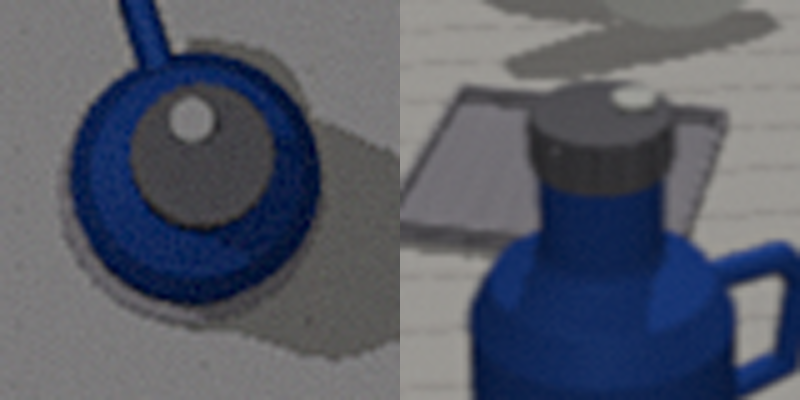

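The button lies along about world +x from the head centre, and the axis is near (0.5145, -0.1515). Next I work out the approach in tool axes, plus the tray's floor quad.

```bash
cat >> h.py <<'E'
from scipy.spatial.transform import Rotation as Ro
def tool(target=None):
    s=env.read_state();R=Ro.from_euler('xyz',s['tool_rot'])
    print('t',round(s['time'],2),'p',s['position'].round(4),'q',s['joint_positions'].round(3),'w',round(s['width'],3),'F',s['contact_force'].round(1),'M',s['moment'].round(2))
    print('tool axes in world (cols):\n',R.as_matrix().round(3))
    if target is not None: print('shift mm',(R.inv().apply(np.array(target)-s['position'])*1000).round(1))
    return s,R
E
python3 - <<'E'
from h import *
tool([.5145,-.1515,.30])
X=np.load("topX.npy");P=np.load("topP.npy").astype(int)
hsv=cv2.cvtColor(P.astype(np.uint8),cv2.COLOR_RGB2GRAY)
x,y,z=np.moveaxis(X,-1,0)
w=((x>.38)&(x<.65)&(y>.02)&(y<.3)&(z<.06)&(hsv<105)).astype(np.uint8)
w=cv2.morphologyEx(w,cv2.MORPH_OPEN,np.ones((3,3),np.uint8))
n,l,st,ce=cv2.connectedComponentsWithStats(w);k=1+np.argmax(st[1:,4]);m=l==k
print(st[k],cv2.minAreaRect(X[m][:,:2].astype(np.float32)),np.percentile(z[m],[5,50,95]), X[m].mean(0), hsv[183,227],hsv[240,150])
E
```

```text
t 0.1 p [ 0.1465 -0.5556  0.2555] q [-1.453  0.314  0.045  1.304  0.     1.431] w 1.0 F [ 0.1 -0.1 -0.1] M [ 0.01 -0.07  0.01]
tool axes in world (cols):
 [[-0.     0.255 -0.967]
 [ 0.002 -0.967 -0.255]
 [-1.    -0.002 -0.   ]]
shift mm [ -43.9 -297.  -458.8]
[ 185  142   83   81 4407] ((0.5114552974700928, 0.15495985746383667), (0.19109517335891724, 0.18279704451560974), 73.7939682006836) [0.01169978 0.01571317 0.02428763] [0.51147811 0.15556783 0.01619354] 94 120
```

{"method": "carry_out", "body": {"commands": [[-44,0,0,0,0,0,1],[-44,-30,-46,0,0,0,1],[-44,-60,-92,0,0,0,1],[-44,-90,-138,0,0,0,1],[-44,-120,-184,0,0,0,1],[-44,-150,-230,0,0,0,1],[-44,-180,-276,0,0,0,1],[-44,-210,-322,0,0,0,1],[-44,-240,-368,0,0,0,1],[-44,-270,-414,0,0,0,1],[-44,-297,-459,0,0,0,1],[-44,-297,-459,0,0,0,1]]}}

```text
time: 1.6
position: [0.5163, -0.1491, 0.2995]
tool_rot: [-1.091, 1.57, 2.314]
contact_force: [-0.5, -0.4, -0.3]
width: 1.002
```

```bash
python3 -c "
from h import *
tool([.5145,-.1515,.3])"
```

```text
t 1.6 p [ 0.5163 -0.1491  0.2995] q [-0.431  0.232  0.042  1.382  0.     2.448] w 1.002 F [-0.5 -0.4 -0.3] M [-0.05 -0.01  0.02]
tool axes in world (cols):
 [[-0.001  0.26  -0.966]
 [ 0.001 -0.966 -0.26 ]
 [-1.    -0.001  0.001]]
shift mm [-0.5  1.9  2.3]
```

{"method": "carry_out", "body": {"commands": [[20,0,0,0,0,0,1],[40,0,0,0,0,0,1],[40,0,0,0,0,0,1]]}}

```text
time: 1.98
position: [0.5131, -0.152, 0.2586]
tool_rot: [-0.614, 1.567, 2.785]
contact_force: [-0.1, 0.5, 0.6]
width: 0.998
```

```bash
python3 -c "
from h import *
tool([.5145,-.1515,.212])
f=grab('side');save(f,'s1.png',(241,120,401,240),4);f=grab('top');save(f,'t1.png')"
```

```text
t 1.98 p [ 0.5131 -0.152   0.2586] q [-0.438  0.238 -0.049  1.287 -0.     2.447] w 0.998 F [-0.1  0.5  0.6] M [ 0.03 -0.    0.02]
tool axes in world (cols):
 [[-0.004  0.254 -0.967]
 [ 0.001 -0.967 -0.254]
 [-1.    -0.002  0.003]]
shift mm [46.6  0.  -1.6]
```

View pics/s1.png

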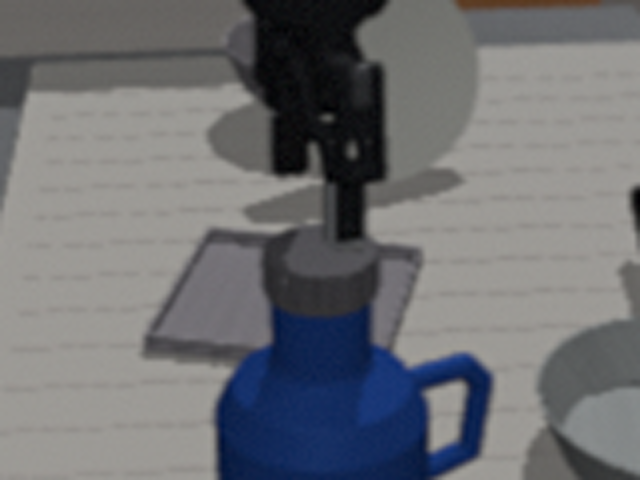

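The crop shows the near finger coming down to about crop (345,240) in front of the head. I measure both fingertips in the cloud before going lower.

```bash
python3 -c "
from h import *
for n in('side','top'):
    f=grab(n);X=cloud(f);P=f['pixels'].astype(int)
    d=np.linalg.norm(X[...,:2]-np.array([.514,-.1515]),axis=-1)
    m=(d<.075)&(X[...,2]>.223)&(P.max(-1)<60)
    Q=X[m];u=Q[:,:2]-[.5131,-.152];a=u@[.254,-.967];b=u@[-.967,-.254]
    for lo,hi in((-.07,-.03),(-.03,.03),(.03,.07)):
        k=(a>lo)&(a<hi)&(Q[:,2]<.30)
        if k.sum()>3: print(n,lo,k.sum(),'z',np.percentile(Q[k,2],[2,10,50]).round(4),'a',np.percentile(a[k],[5,50,95]).round(4),'b',np.percentile(b[k],[5,50,95]).round(4))
"
```

```text
side -0.07 179 z [0.2519 0.2559 0.2728] a [-0.0493 -0.0427 -0.0403] b [-0.0063  0.0039  0.012 ]
side 0.03 128 z [0.2555 0.2595 0.2755] a [0.0487 0.0554 0.0583] b [-0.0045  0.0048  0.0123]
```

{"method": "carry_out", "body": {"commands": [[20,0,-2,0,0,0,1],[40,0,-2,0,0,0,1],[56,0,-2,0,0,0,1],[56,0,-2,0,0,0,1],[56,0,-2,0,0,0,1]]}}

```text
time: 2.8
position: [0.517, -0.1515, 0.2051]
tool_rot: [2.383, 1.57, -0.501]
contact_force: [0.2, -0.1, -0.1]
width: 0.999
```

```bash
python3 -c "
from h import *
tool([.516,-.1515,.203])"
```

```text
t 2.8 p [ 0.517  -0.1515  0.2051] q [-0.434  0.263 -0.149  1.158 -0.     2.45 ] w 0.999 F [ 0.2 -0.1 -0.1] M [ 0.01 -0.05  0.05]
tool axes in world (cols):
 [[ 0.001  0.255 -0.967]
 [-0.001 -0.967 -0.255]
 [-1.     0.001 -0.001]]
shift mm [ 2.1 -0.3  1. ]
```

{"method": "carry_out", "body": {"commands": [[0,0,0,0,0,0,-1],[0,0,0,0,0,0,-1],[0,0,0,0,0,0,-1],[0,0,0,0,0,0,-1],[0,0,0,0,0,0,-1],[0,0,0,0,0,0,-1]], "force": 60}}

```text
time: 3.55
position: [0.5171, -0.1515, 0.2055]
tool_rot: [2.476, 1.569, -0.408]
contact_force: [-0.6, 1.1, 5.4]
width: 0.739
```

```bash
python3 -c "
from h import *
tool([.516,-.1515,.203])"
```

```text
t 3.55 p [ 0.5171 -0.1515  0.2055] q [-0.434  0.262 -0.149  1.157  0.     2.45 ] w 0.739 F [-0.6  1.1  5.4] M [ 0.18  0.19 -0.  ]
tool axes in world (cols):
 [[ 0.002  0.255 -0.967]
 [-0.001 -0.967 -0.255]
 [-1.     0.001 -0.002]]
shift mm [ 2.5 -0.3  1.1]
```

{"method": "carry_out", "body": {"commands": [[0,0,0,-0.15,0,0,-1],[0,0,0,-0.3,0,0,-1],[0,0,0,-0.45,0,0,-1],[0,0,0,-0.6,0,0,-1],[0,0,0,-0.75,0,0,-1],[0,0,0,-0.9,0,0,-1],[0,0,0,-1.05,0,0,-1],[0,0,0,-1.2,0,0,-1],[0,0,0,-1.2,0,0,-1]]}}

```text
time: 4.68
position: [0.5158, -0.1498, 0.2055]
tool_rot: [-2.87, 1.568, 1.731]
contact_force: [-4.4, 6.3, 9.5]
width: 0.735
```

```bash
python3 -c "
from h import *
tool()
f=grab('top');save(f,'t2.png',(300,130,400,210),6)
f=grab('side');save(f,'s2.png',(281,140,361,220),6)
a=cv2.imread('pics/t2.png');b=cv2.imread('pics/s2.png');cv2.imwrite('pics/c2.png',np.hstack([a[:480,:320+0],b]))
"
```

```text
t 4.67 p [ 0.5158 -0.1498  0.2055] q [-0.433  0.261 -0.15   1.161  0.002  1.249] w 0.735 F [-4.4  6.3  9.5] M [1.14 0.96 0.03]
tool axes in world (cols):
 [[-0.     0.994 -0.111]
 [ 0.002 -0.111 -0.994]
 [-1.    -0.001 -0.002]]
```

View pics/c2.png

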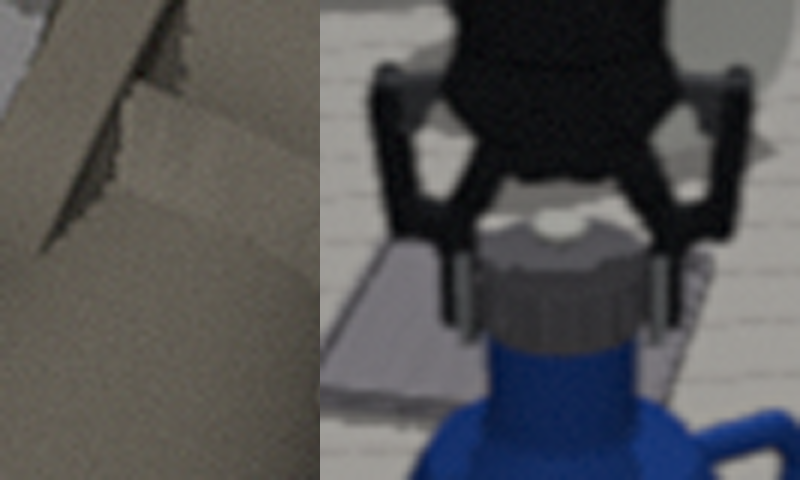

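The grip is good. The button moved from about 15° to about 90°, so the stopper turns with the jaws. I correct about 1.5 mm to relieve the side load and keep turning.

{"method": "carry_out", "body": {"commands": [[0,-1,-1,-0.15,0,0,-1],[0,-1.5,-1.5,-0.3,0,0,-1],[0,-1.5,-1.5,-0.45,0,0,-1],[0,-1.5,-1.5,-0.6,0,0,-1],[0,-1.5,-1.5,-0.75,0,0,-1],[0,-1.5,-1.5,-0.9,0,0,-1],[0,-1.5,-1.5,-1.05,0,0,-1],[0,-1.5,-1.5,-1.2,0,0,-1],[0,-1.5,-1.5,-1.35,0,0,-1],[0,-1.5,-1.5,-1.5,0,0,-1],[0,-1.5,-1.5,-1.5,0,0,-1]]}}

```text
time: 6.15
position: [0.5142, -0.1506, 0.2056]
tool_rot: [-1.886, 1.568, -2.07]
contact_force: [-6.2, -2.1, 9.2]
width: 0.739
```

```bash
python3 -c "
from h import *
tool()
f=grab('side');save(f,'s3.png',(281,140,361,220),5)
"
```

```text
t 6.15 p [ 0.5142 -0.1506  0.2056] q [-0.433  0.258 -0.154  1.159 -0.003 -0.25 ] w 0.739 F [-6.2 -2.1  9.2] M [-0.39  1.25  0.01]
tool axes in world (cols):
 [[-0.001  0.183  0.983]
 [-0.003  0.983 -0.183]
 [-1.    -0.003 -0.001]]
```

View pics/s3.png

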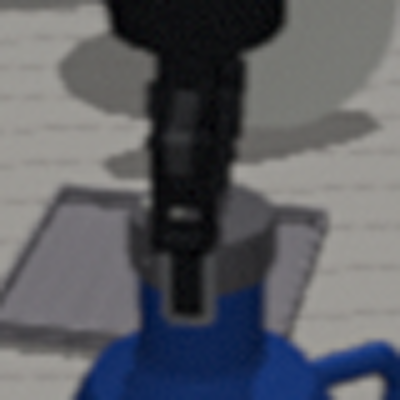

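{"method": "carry_out", "body": {"commands": [[0,0,-1,-0.15,0,0,-1],[0,0,-1,-0.3,0,0,-1],[0,0,-1,-0.45,0,0,-1],[0,0,-1,-0.6,0,0,-1],[0,0,-1,-0.75,0,0,-1],[0,0,-1,-0.9,0,0,-1],[0,0,-1,-1.05,0,0,-1],[0,0,-1,-1.2,0,0,-1],[0,0,-1,-1.35,0,0,-1],[0,0,-1,-1.5,0,0,-1],[0,0,-1,-1.65,0,0,-1],[0,0,-1,-1.65,0,0,-1]]}}

```text
time: 7.7
position: [0.5151, -0.152, 0.2057]
tool_rot: [-2.675, 1.565, -1.209]
contact_force: [-1.2, -7.1, 4.1]
width: 0.731
```

{"method": "carry_out", "body": {"commands": [[0,0,0,-0.1,0,0,-1],[0,0,0,-0.2,0,0,-1],[0,0,0,-0.3,0,0,-1],[0,0,0,-0.4,0,0,-1],[0,0,0,-0.4,0,0,-1]]}}

```text
time: 8.32
position: [0.5156, -0.152, 0.2057]
tool_rot: [-2.935, 1.565, -1.069]
contact_force: [-0.2, -5.5, 3.9]
width: 0.74
```

```bash
python3 -c "
from h import *
tool()
f=grab('side');save(f,'s4.png',(281,140,361,220),5)
"
```

```text
t 8.32 p [ 0.5156 -0.152   0.2057] q [-0.434  0.258 -0.155  1.153 -0.004 -2.299] w 0.74 F [-0.2 -5.5  3.9] M [-1.26  0.03 -0.18]
tool axes in world (cols):
 [[ 0.003 -0.957 -0.29 ]
 [-0.005 -0.29   0.957]
 [-1.    -0.001 -0.006]]
```

View pics/s4.png

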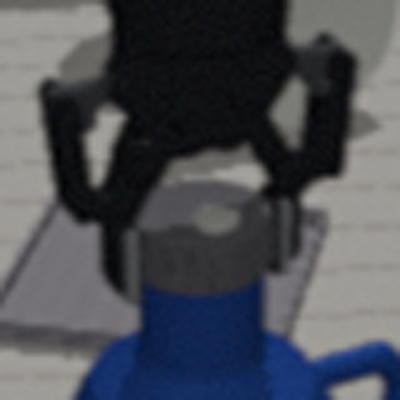

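```bash
python3 -c "
from h import *
f=grab('side');X1=cloud(f);P1=f['pixels'];X0=np.load('sideX.npy');P0=np.load('sideP.npy')
for X,P in((X0,P0),(X1,P1)):
    d=np.linalg.norm(X[...,:2]-np.array([.5146,-.153]),axis=-1)
    top=(d<.04)&(abs(X[...,2]-.223)<.008)
    g=P.astype(int).min(-1);b=top&(g>118)
    n,l,st,ce=cv2.connectedComponentsWithStats(b.astype(np.uint8));k=1+np.argmax(st[1:,4]);b=l==k
    c=X[b].mean(0);v=c[:2]-[.5146,-.153];print(b.sum(),c.round(4),(v*1000).round(1),np.degrees(np.arctan2(v[1],v[0])), ce[k])
"
```

```text
29 [ 0.5292 -0.1446  0.2258] [14.6  8.4] 29.83153657780895 [327.72413793 178.44827586]
1 [ 0.5378 -0.1301  0.2216] [23.2 22.9] 44.6334289815065 [331. 177.]
```

```bash
python3 -c "
from h import *
f=grab('side');K=np.array(f['intrinsics']);D=np.array([f['k1'],0,0,0,0.]);R=np.array(f['R']);t=np.array(f['t'])
g=cv2.cvtColor(f['pixels'],cv2.COLOR_RGB2GRAY)
print(g[176:190,310:337])
def pl(p,z):
    s=cv2.undistortPointsIter(np.array([[p]],float),K,D,None,None,(3,40,1e-9)).ravel()
    d=R.T@[s[0],s[1],1];c=-R.T@t;return c+d*(z-c[2])/d[2]
b=(g>95)&(np.arange(640)>318)[None]&(np.arange(640)<330)[None];b[:179]=0;b[190:]=0
v,u=np.nonzero(b);print(u.mean(),v.mean(),len(u))
for p in((324,183.6),(u.mean(),v.mean()),(327.72,178.45)):print(pl(p,.226))
"
```

```text
[[ 12  20  45  80 106 106  98  95  97  94  95  95  95  93  97 106 109 117
  126 139 153 155 147 115  69  23  14]
 [ 16  36  57  75  89  87  82  81  79  79  79  79  78  79  77  78  82  83
   91 100 117 129 119  70  27  13  12]
 [ 31  59  76  81  80  80  80  80  80  80  80  79  80  81  81  81  81  80
   81  81  87  89  75  36   9   9  11]
 [ 46  71  83  83  81  82  83  79  81  80  82  80  81  82  82  82  81  83
   82  80  76  70  55  39  26  15  23]
 [ 59  79  83  81  80  81  83  83  82  79  83  85  88  85  86  83  79  77
   75  71  61  54  52  52  46  30  38]
 [ 71  82  83  81  82  82  83  81  80  83  86  97 102  97  97  90  78  71
   64  54  51  50  54  65  64  39  37]
 [ 79  82  82  83  81  82  83  82  83  85  94 102 103 103 102 102  99  97
   84  59  50  51  53  66  66  46  35]
 [ 82  82  81  81  82  83  83  82  81  87  99 104 103 103 104 104 105 105
   90  61  51  54  53  53  55  40  40]
 [ 85  84  82  85  84  81  81  78  80  83  96 104 106 106 107 108 106 102
   84  58  48  52  52  51  48  40  37]
 [ 79  79  77  78  78  71  61  58  60  63  81  97 105 111 110 110 100  87
   69  53  52  54  52  48  47  40  42]
 [ 56  60  59  60  61  57  51  50  51  51  60  73  87  92  93  86  73  64
   53  54  49  53  51  44  47  42  38]
 [ 44  50  51  51  51  52  51  51  53  53  49  55  60  60  62  58  56  52
   53  54  52  51  48  48  45  41  39]
 [ 45  49  50  51  54  53  56  56  55  53  54  55  53  55  54  54  55  54
   53  50  50  49  49  50  47  41  40]
 [ 44  50  50  47  48  54  54  53  53  52  52  54  52  52  52  54  51  51
   50  50  47  47  49  48  46  41  37]]
323.4848484848485 183.15151515151516 33
[ 0.51916028 -0.1684497   0.226     ]
[ 0.51821792 -0.16630532  0.226     ]
[ 0.52915876 -0.14507758  0.226     ]
```

{"method": "carry_out", "body": {"commands": [[0,0,0,-0.08,0,0,-1],[0,0,0,-0.16,0,0,-1],[0,0,0,-0.25,0,0,-1],[0,0,0,-0.25,0,0,-1]]}}

```text
time: 8.98
position: [0.5153, -0.151, 0.2056]
tool_rot: [-2.821, 1.567, -0.711]
contact_force: [0.8, -2.2, 5.4]
width: 0.735
```

```bash
python3 -c "
from h import *
tool()
f=grab('side')
g=cv2.cvtColor(f['pixels'],cv2.COLOR_RGB2GRAY)
print(g[178:190,310:337])
"
```

```text
t 8.97 p [ 0.5153 -0.151   0.2056] q [-4.340e-01  2.570e-01 -1.550e-01  1.154e+00 -1.000e-03 -2.544e+00] w 0.735 F [ 0.8 -2.2  5.4] M [-0.49 -0.05 -2.6 ]
tool axes in world (cols):
 [[ 0.003 -0.858 -0.514]
 [-0.003 -0.514  0.858]
 [-1.    -0.001 -0.004]]
[[ 10  12  14  35  55  70  79  81  80  80  82  80  82  82  81  80  79  74
   66  51  47  48  40  28  19  44  66]
 [ 12  12  23  54  77  82  81  81  80  82  81  83  79  76  76  73  68  58
   53  50  54  60  59  47  30  34  56]
 [ 11  17  34  61  82  84  82  81  82  81  81  79  71  65  75  84  78  66
   53  52  65  78  82  71  44  34  52]
 [ 14  20  47  72  82  82  81  80  82  82  80  79  77  87 111 130 128 114
   81  63  65  77  80  71  50  40  56]
 [ 15  31  59  79  85  82  84  84  83  80  76  85  96 101 107 116 126 128
  106  84  63  59  60  54  50  49  61]
 [ 15  36  64  82  84  84  84  81  78  72  73  90 103 104 103 104 107 112
  106  90  65  50  52  51  49  48  61]
 [ 19  47  73  82  82  79  77  71  60  57  64  85 103 106 106 105 104 104
  102  88  62  51  52  53  50  50  62]
 [ 31  58  80  78  71  62  56  55  52  50  54  71  91 100 106 107 105  99
   86  67  55  52  52  49  46  50  60]
 [ 37  60  70  62  54  53  52  51  53  51  51  55  66  75  83  83  78  72
   65  54  52  52  48  45  43  50  57]
 [ 49  49  53  51  51  54  52  52  53  52  51  50  53  56  57  58  57  53
   53  53  52  49  48  47  45  48  59]
 [ 64  52  46  51  52  54  55  54  54  53  54  52  51  51  54  53  55  52
   51  50  49  47  46  45  44  47  58]
 [ 68  53  41  48  52  52  52  52  54  53  56  53  51  52  56  51  53  49
   48  48  49  47  46  45  45  47  60]]
```

The wrist moment of -2.6 N m shows the hard stop. I relieve it slightly and lift.

{"method": "carry_out", "body": {"commands": [[0,0,0,0.06,0,0,-1],[0,0,0,0.1,0,0,-1],[0,0,0,0.1,0,0,-1],[-4,0,0,0.1,0,0,-1],[-8,0,0,0.1,0,0,-1],[-12,0,0,0.1,0,0,-1]]}}

```text
time: 9.78
position: [0.5143, -0.1491, 0.2096]
tool_rot: [0.437, 1.564, 2.452]
contact_force: [15.5, -1.2, -46.2]
width: 0.731
```

{"method": "carry_out", "body": {"commands": [[8,0,0,0,0,0,-1],[12,0,0,0,0,0,-1],[12,0,0,0,0,0,-1]]}}

```text
time: 10.15
position: [0.5149, -0.1501, 0.2077]
tool_rot: [-2.641, 1.566, -0.626]
contact_force: [-3.6, 1.3, 17.3]
width: 0.733
```

```bash
python3 -c "
from h import *
tool()
f=grab('side');save(f,'s5.png',(281,140,361,220),5)
"
```

```text
t 10.15 p [ 0.5149 -0.1501  0.2077] q [-4.330e-01  2.550e-01 -1.540e-01  1.158e+00 -1.000e-03 -2.448e+00] w 0.733 F [-3.6  1.3 17.3] M [ 0.04  0.96 -1.11]
tool axes in world (cols):
 [[ 0.004 -0.903 -0.43 ]
 [-0.003 -0.43   0.903]
 [-1.    -0.002 -0.004]]
```

View pics/s5.png

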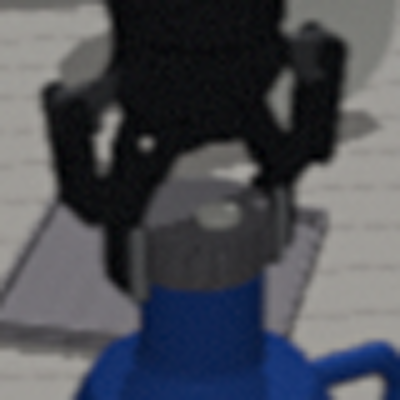

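The stopper is at its stop, but the jaws still hold about 1 N m of wind-up against it, and they slid up about 2 mm. I release to drop the stress, then regrip.

{"method": "carry_out", "body": {"commands": [[0,0,0,0.05,0,0,-1],[0,0,0,0.05,0,0,1],[0,0,0,0.05,0,0,1],[0,0,0,0.05,0,0,1],[0,0,0,0.05,0,0,1]]}}

```text
time: 10.82
position: [0.5142, -0.1493, 0.2039]
tool_rot: [0.733, 1.57, 2.699]
contact_force: [0.1, 0.7, 0.1]
width: 1.001
```

```bash
python3 -c "
from h import *
tool([.5150,-.151,.202])
f=grab('side')
g=cv2.cvtColor(f['pixels'],cv2.COLOR_RGB2GRAY)
print(g[176:190,310:337])
"
```

```text
t 10.82 p [ 0.5142 -0.1493  0.2039] q [-0.433  0.259 -0.158  1.155  0.    -2.399] w 1.001 F [0.1 0.7 0.1] M [ 0.02 -0.05  0.05]
tool axes in world (cols):
 [[-0.001 -0.923 -0.386]
 [ 0.    -0.386  0.923]
 [-1.     0.001  0.001]]
shift mm [ 1.9 -0.1 -1.9]
[[111 141 138 122 108  98  88  88  93  96  94  96  93  94  98 101 106 111
  121 138 151 156 158 159 145 104  45]
 [128 119 102  94  87  85  80  78  78  80  78  79  79  79  78  79  80  81
   88 102 120 139 150 155 142 102  44]
 [ 96  86  81  79  79  79  81  80  81  81  81  82  81  80  82  82  81  81
   81  82  88  98 115 128 129  96  42]
 [ 81  80  80  82  81  82  81  83  80  82  81  83  82  82  81  84  80  78
   80  78  69  63  68  88 105  93  44]
 [ 81  81  80  82  81  83  81  83  82  82  82  82  82  85  82  78  69  57
   56  56  54  48  50  60  74  71  33]
 [ 82  81  83  83  83  82  81  84  83  83  86  89  92  93  87  80  73  64
   54  50  51  50  52  53  57  51  24]
 [ 83  83  83  83  81  83  83  84  83  87  95 101 102 101 100 100 100  94
   77  59  52  52  49  53  59  55  27]
 [ 84  83  83  83  82  83  83  78  78  87 101 104 104 105 105 104 108 103
   90  75  59  51  53  54  54  47  25]
 [ 84  83  83  79  81  77  72  61  60  78 101 106 107 108 107 107 105  99
   90  81  74  61  52  52  46  39  19]
 [ 81  79  70  60  57  58  56  52  53  68  89 103 109 112 111 109 101  86
   69  71  76  72  57  50  48  43  22]
 [ 59  58  57  51  52  51  52  52  51  57  68  80  91  98  99  93  81  64
   54  57  65  64  52  48  53  50  27]
 [ 50  51  50  53  50  52  53  52  52  51  54  55  61  64  64  63  57  53
   53  54  54  53  46  46  44  46  29]
 [ 45  47  50  54  54  57  56  56  55  55  53  52  53  51  53  55  55  53
   50  50  49  45  46  46  47  56  58]
 [ 46  50  53  50  51  50  49  52  52  53  55  54  56  53  52  52  54  53
   51  50  48  45  47  44  50  70  89]]
```

{"method": "carry_out", "body": {"commands": [[1,0,-1.5,0,0,0,1],[1,0,-1.5,0,0,0,-1],[1,0,-1.5,0,0,0,-1],[1,0,-1.5,0,0,0,-1],[1,0,-1.5,0,0,0,-1],[1,0,-1.5,0,0,0,-1],[1,0,-1.5,-0.02,0,0,-1],[1,0,-1.5,-0.02,0,0,-1]], "force": 100}}

```text
time: 11.88
position: [0.5153, -0.151, 0.2038]
tool_rot: [-2.276, 1.57, -0.289]
contact_force: [0.8, 2.3, 4.8]
width: 0.731
```

```bash
python3 -c "
from h import *
tool()"
```

```text
t 11.88 p [ 0.5153 -0.151   0.2038] q [-0.435  0.26  -0.156  1.153  0.    -2.421] w 0.731 F [0.8 2.3 4.8] M [ 0.24 -0.17 -0.14]
tool axes in world (cols):
 [[ 0.001 -0.915 -0.404]
 [-0.    -0.404  0.915]
 [-1.    -0.001 -0.001]]
```

{"method": "carry_out", "body": {"commands": [[0,0,0,-0.03,0,0,-1],[0,0,0,-0.06,0,0,-1],[0,0,0,-0.06,0,0,-1]]}}

```text
time: 12.25
position: [0.5153, -0.151, 0.2038]
tool_rot: [-2.107, 1.57, -0.062]
contact_force: [0.9, 1.2, 6.0]
width: 0.727
```

```bash
python3 -c "
from h import *
tool()"
```

```text
t 12.25 p [ 0.5153 -0.151   0.2038] q [-0.435  0.26  -0.156  1.153  0.    -2.48 ] w 0.727 F [0.9 1.2 6. ] M [ 0.37 -0.2  -0.82]
tool axes in world (cols):
 [[ 0.001 -0.89  -0.457]
 [-0.    -0.457  0.89 ]
 [-1.    -0.001 -0.001]]
```

{"method": "carry_out", "body": {"commands": [[0,0,0,0.07,0,0,-1],[0,0,0,0.07,0,0,-1],[-2,0,0,0.07,0,0,-1],[-4,0,0,0.07,0,0,-1],[-6,0,0,0.07,0,0,-1],[-6,0,0,0.07,0,0,-1]]}}

```text
time: 13.0
position: [0.5152, -0.151, 0.2091]
tool_rot: [-3.025, 1.57, -1.049]
contact_force: [4.6, 0.5, -3.3]
width: 0.73
```

```bash
python3 -c "
from h import *
tool()"
```

```text
t 13.0 p [ 0.5152 -0.151   0.2091] q [-0.435  0.258 -0.145  1.167 -0.    -2.411] w 0.73 F [ 4.6  0.5 -3.3] M [-0.11 -0.94 -0.07]
tool axes in world (cols):
 [[ 0.    -0.919 -0.395]
 [-0.    -0.395  0.919]
 [-1.    -0.    -0.   ]]
```

It lifts freely now.

{"method": "carry_out", "body": {"commands": [[-8,0,0,0,0,0,-1],[-16,0,0,0,0,0,-1],[-24,0,0,0,0,0,-1],[-34,0,0,0,0,0,-1],[-46,0,0,0,0,0,-1],[-60,0,0,0,0,0,-1],[-75,0,0,0,0,0,-1],[-75,0,0,0,0,0,-1]]}}

```text
time: 14.0
position: [0.5157, -0.1512, 0.2861]
tool_rot: [-2.427, 1.568, -0.45]
contact_force: [0.5, -0.2, -1.3]
width: 0.727
```

```bash
python3 -c "
from h import *
tool([.511,.155,.285])
f=grab('side');save(f,'s6.png',(241,100,401,220),4)
"
```

```text
t 14.0 p [ 0.5157 -0.1512  0.2861] q [-0.435  0.231  0.008  1.345 -0.    -2.411] w 0.727 F [ 0.5 -0.2 -1.3] M [-0.04  0.01 -0.06]
tool axes in world (cols):
 [[ 0.003 -0.919 -0.394]
 [-0.001 -0.394  0.919]
 [-1.    -0.002 -0.002]]
shift mm [   0.6 -116.5  283.2]
```

View pics/s6.png

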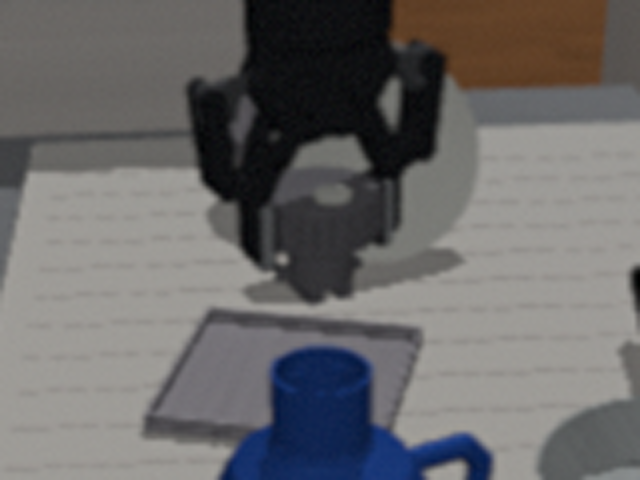

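The stopper is clear, held upright at crop (325,230), with the jug mouth open below it. I carry it to above the tray.

{"method": "carry_out", "body": {"commands": [[0,-12,28,0,0,0,-1],[0,-29,71,0,0,0,-1],[0,-46,113,0,0,0,-1],[0,-64,156,0,0,0,-1],[0,-81,198,0,0,0,-1],[0,-99,241,0,0,0,-1],[0,-111,270,0,0,0,-1],[0,-116,283,0,0,0,-1],[0,-116,283,0,0,0,-1],[0,-116,283,0,0,0,-1]]}}

```text
time: 15.3
position: [0.5099, 0.154, 0.284]
tool_rot: [2.097, 1.57, -2.211]
contact_force: [0.8, -0.2, -1.4]
width: 0.729
```

{"method": "carry_out", "body": {"commands": [[40,0,0,0,0,0,-1],[80,0,0,0,0,0,-1],[120,0,0,0,0,0,-1],[160,0,0,0,0,0,-1],[190,0,0,0,0,0,-1],[205,0,0,0,0,0,-1],[205,0,0,0,0,0,-1]]}}

```text
time: 16.18
position: [0.5095, 0.1541, 0.0787]
tool_rot: [1.414, 1.569, -2.894]
contact_force: [0.3, -0.2, -1.6]
width: 0.728
```

```bash
python3 -c "
from h import *
tool([.511,.155,.055])
f=grab('side');save(f,'s7.png',(241,130,401,250),4)
X=cloud(f)
print(X[150:215:6,300:345:6,2].round(3))
"
```

```text
t 16.18 p [0.5095 0.1541 0.0787] q [ 0.143  0.355 -0.355  0.862 -0.    -1.832] w 0.728 F [ 0.3 -0.2 -1.6] M [-0.   -0.04  0.04]
tool axes in world (cols):
 [[-0.002 -0.919 -0.393]
 [-0.    -0.393  0.919]
 [-1.     0.002  0.   ]]
shift mm [23.7 -1.8  0.2]
[[0.174 0.175 0.182 0.167 0.165 0.156 0.059 0.056]
 [0.16  0.158 0.157 0.153 0.049 0.139 0.042 0.038]
 [0.131 0.141 0.133 0.127 0.128 0.12  0.024 0.02 ]
 [0.113 0.121 0.096 0.098 0.105 0.013 0.011 0.01 ]
 [0.105 0.097 0.099 0.097 0.085 0.01  0.013 0.011]
 [0.084 0.083 0.086 0.083 0.065 0.026 0.012 0.012]
 [0.014 0.054 0.06  0.049 0.015 0.017 0.014 0.017]
 [0.016 0.014 0.187 0.187 0.185 0.186 0.014 0.025]
 [0.017 0.016 0.192 0.197 0.196 0.192 0.016 0.012]
 [0.016 0.015 0.177 0.182 0.181 0.178 0.016 0.013]
 [0.012 0.148 0.162 0.167 0.167 0.163 0.148 0.01 ]]
```

View pics/s7.png

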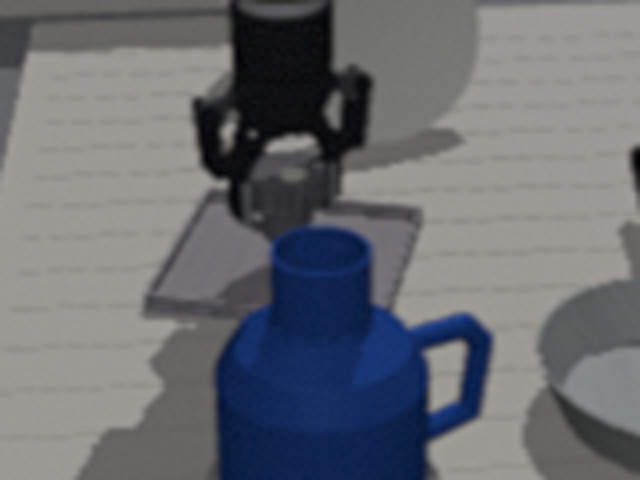

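{"method": "carry_out", "body": {"commands": [[6,0,0,0,0,0,-1],[12,0,0,0,0,0,-1],[17,0,0,0,0,0,-1],[20,0,0,0,0,0,-1],[20,0,0,0,0,0,-1]]}}

```text
time: 16.85
position: [0.5096, 0.155, 0.059]
tool_rot: [1.459, 1.57, -2.848]
contact_force: [-0.1, -0.7, -1.1]
width: 0.727
```

{"method": "carry_out", "body": {"commands": [[1,0,0,0,0,0,-1],[2,0,0,0,0,0,-1],[2,0,0,0,0,0,-1]]}}

```text
time: 17.23
position: [0.5101, 0.155, 0.0578]
tool_rot: [-2.082, 1.57, -0.106]
contact_force: [-1.7, -1.0, 2.8]
width: 0.724
```

{"method": "carry_out", "body": {"commands": [[1,0,0,0,0,0,-1],[2,0,0,0,0,0,-1],[2,0,0,0,0,0,-1]]}}

```text
time: 17.6
position: [0.5101, 0.1549, 0.0577]
tool_rot: [-2.095, 1.569, -0.119]
contact_force: [-6.0, -1.7, 19.7]
width: 0.727
```

{"method": "carry_out", "body": {"commands": [[-1.5,0,0,0,0,0,-1],[-1.5,0,0,0,0,0,-1],[-1.5,0,0,0,0,0,1],[-1.5,0,0,0,0,0,1],[-1.5,0,0,0,0,0,1],[-1.5,0,0,0,0,0,1],[-1.5,0,0,0,0,0,1]]}}

```text
time: 18.48
position: [0.5099, 0.1549, 0.0566]
tool_rot: [1.827, 1.571, -2.48]
contact_force: [0.1, -0.3, 0.6]
width: 0.999
```

{"method": "carry_out", "body": {"commands": [[-10,0,0,0,0,0,1],[-30,0,0,0,0,0,1],[-60,0,0,0,0,0,1],[-110,0,0,0,0,0,1],[-160,0,0,0,0,0,1],[-200,0,0,0,0,0,1],[-200,0,0,0,0,0,1]]}}

```text
time: 19.35
position: [0.5119, 0.1553, 0.2614]
tool_rot: [-1.841, 1.563, 0.135]
contact_force: [0.6, -0.1, -0.4]
width: 1.003
```

```bash
python3 -c "
from h import *
tool()
f=grab('side');save(f,'s8.png',(211,100,371,220),4)
X=cloud(f);x,y,z=np.moveaxis(X,-1,0)
m=(abs(x-.511)<.09)&(abs(y-.155)<.09)&(z>.03)&(z<.12)
Q=X[m];print(m.sum(),np.percentile(z[m],[50,90,98]));t=Q[Q[:,2]>np.percentile(Q[:,2],50)]
print(t.mean(0), cv2.minEnclosingCircle(t[:,:2].astype(np.float32)))
A=np.c_[t[:,:2]-t[:,:2].mean(0),np.ones(len(t))];print(np.linalg.lstsq(A,t[:,2],rcond=None)[0])
X0=np.load('sideX.npy')
"
```

```text
t 19.35 p [0.5119 0.1553 0.2614] q [ 0.144  0.227 -0.057  1.279 -0.    -1.832] w 1.003 F [ 0.6 -0.1 -0.4] M [-0.03  0.   -0.03]
tool axes in world (cols):
 [[ 0.008 -0.919 -0.394]
 [ 0.001 -0.394  0.919]
 [-1.    -0.008 -0.002]]
290 [0.07442597 0.07721389 0.08003949]
[0.50857432 0.15108143 0.07643074] ((0.5079115033149719, 0.15360942482948303), 0.03325249254703522)
[-0.00018713 -0.02856614  0.07643074]
```

View pics/s8.png

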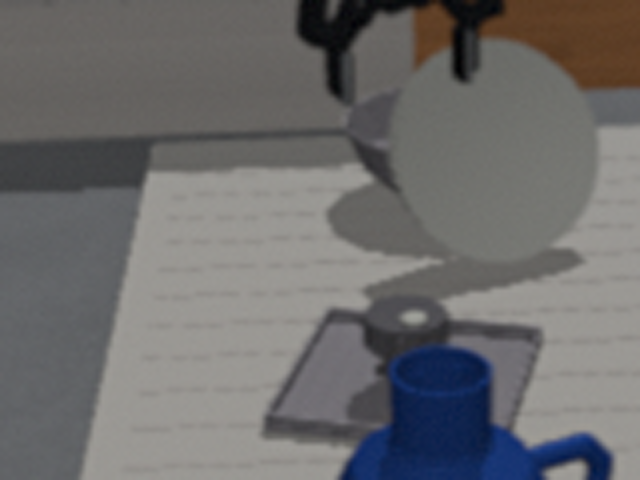

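The stopper stands upright inside the tray at crop (405,325). The gripper is well clear, so I hand it in.

```bash
python3 -c "
from rig import env
print(env.sign_off())"
```

```text
the job is handed in; nothing more can be done
None
```

I unscrewed the blue jug's stopper to its hard stop, lifted it out, and stood it head up in the drip tray. I handed the job in at about 19.4 s; no verdict is reported.

- **Unscrewing:** I turned it in one grip. At the end the wrist moment rose to 2.6 N m, which I took as the stop. The camera put the turn at about 257–269° just before that.
- **Lifting:** My first lift jammed at about 46 N. The likely cause is that the jaws were still twisted against the stop. I let go, regripped without twist, and it came out with about 3 N.
- **Last checks:** After release the head was about 3 mm from the tray centre I had measured. Its top was at 76 mm, against about 74 mm expected from the floor height. The fitted tilt was about 0.03 rad, within noise. The open gripper was about 0.2 m above it, with about zero contact force.
- **Not checked:** I never planned a move near the pan or the rolling pin, but I did not re-measure their positions at the end.

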